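# Set a stimulator's clicking level wheel under its sliding guard

## Task

Set the small bench stimulator that stands on top of the big machine to its third level: with a fingertip push the clear guard fully aside, roll the knurled wheel under it towards the back of the unit, click by click, until it rests with its white line at the third mark (never going past it), then push the guard fully shut over the wheel again. Only touch and push: do not lift or shove the stimulator, and leave the things around it alone.

Things in the scene. Friction and masses are not known exactly. Their poses are not given: they have to be found in the camera images.
- stimulator: loose white bench box, 90 mm deep (x), 150 mm wide (y), about 1.4 kg, on four rubber feet; origin at the centre of its underside, z up, x points from its front (two lead sockets, the operator's side) to its back, y to its left seen from the front. Its flat top panel is 56 mm above the origin. Two 3 mm high guide rails run along y at x = +-34 mm.
- wheel_crown (a point): fixed point of the stimulator: top of the wheel's crown, at (0, -38, 63) mm in its frame. The black knurled wheel (52 mm across, 14 mm wide, axis along y) stands 7 mm out of a slot in the panel; 3.5 mm high cheeks flank it (outer sides 12.5 mm from its mid-plane), so 3.5 mm is free above them. A fingertip pressed on the crown with 3 to 10 N and drawn along x rolls it, 11 mm a click.
- stim_wheel (a joint): angle of the level wheel, rad; grows as its crown is rolled away from the operator (+x of the stimulator). Four detents: 0.0 (first mark), 0.419, 0.838 (third), 1.257 (fourth); between two it snaps to the nearer one. Leaving one takes about 0.04 N m. It starts in the first or second.
- third_mark (a point): the third mark: fixed point on the panel at (5.4, -57, 56) mm in the stimulator's frame. The wheel has one white line across its crown; four white marks on the panel just right (-y) of the wheel, at x = -15, -5, +5 and +15 mm, are first to fourth, short to long (3 to 13.5 mm). The line stands level with the mark that is set.
- guard_ridge (a point): middle of the top of the grey push ridge that stands across the clear sliding guard, 17 mm left (+y) of the guard's middle. Ridge: 40 mm long (x), 4 mm thick (y), its top 78 mm above the stimulator's origin, 9.5 mm above the guard's plate (63 mm in x, 48 mm in y, top face 68.5 mm above the origin). The guard is a tunnel open at both ends; it slides along y only.
- stim_guard (a joint): slide of the guard, m: 0 = shut, centred over the wheel; grows as it slides to the stimulator's left (+y) to 0.062 = fully aside, clear of the wheel. Needs about 1 N and stays where it is left.
- rf_machine: big white and black treatment machine on the table, about 300 mm deep, 455 mm wide; origin at the centre of its underside, x to its back, y to its left. The stimulator and a small bottle stand on a rubber mat on its top deck, 190 mm above the table; its sloping screen lies in front of the deck.
- peel_bottle: small amber bottle with a black cap, 31 mm across, 88 mm tall, standing on the machine's mat to the right of the stimulator; origin at the centre of its underside. Not to be disturbed.
- ampoule_box: small carton 32 x 78 x 20 mm lying on the table in front of the big machine; origin at the centre of its underside. Not to be disturbed.
- contact_gel: bottle 65 mm across, 190 mm tall, on the table in front of the big machine; origin at the centre of its underside. Not to be disturbed.
- cream_tube: tube 43 x 146 x 30 mm lying on the table in front of the big machine; origin at the centre of its underside. Not to be disturbed.

How it is judged:
On the way, in this order (a step that is already met when the one before it is completed fails the run):
1. the guard is pushed aside, off the wheel, while the wheel is still below the third mark (value of joint stim_guard above 0.052 m and value of joint stim_wheel below 0.6 rad), for 0.1 s.
2. the wheel rests in its third detent with the guard aside and no finger on it (value of joint stim_wheel between 0.7378 and 0.9378 rad and value of joint stim_guard above 0.045 m and contact force between the fingers and stim_wheel below 0.2 N), for 0.3 s.
At the end, for the whole second after the job is handed in: The wheel rests in its third detent (within 0.1 rad), the guard is shut to within 4 mm, and the stimulator stands still and upright within 20 mm of where it was (value of joint stim_wheel between 0.7378 and 0.9378 rad and value of joint stim_guard below 0.004 m and distance of stimulator from where it was at the start of the episode below 0.02 m and angle between stimulator's own z axis and vertical below 0.05 rad and linear speed of stimulator below 0.01 m/s); the robot touches nothing.
It fails at once if the wheel is turned past the third detent (value of joint stim_wheel above 1.0678 rad).
It fails at once if the stimulator is lifted or tipped (height (world z) of stimulator above 0.202 m or angle between stimulator's own z axis and vertical above 0.12 rad).
It fails at once if the stimulator is shoved more than 20 mm (distance of stimulator from where it was at the start of the episode above 0.02 m).
It fails at once if the stimulator is touched with something other than the fingers (contact force between the arm and stimulator above 1 N).
It fails at once if a thing standing around is shifted more than 20 mm or picked up (distance of any of peel_bottle, ampoule_box, contact_gel, cream_tube from where it was at the start of the episode above 0.02 m).
It also fails if it takes over 54 s, if anything falls off the work surface, if the arm or the gripper's body presses on something with over 40 N, if the wrist force passes 120 N, or if a joint passes its speed limit or range.

## Robot

A 7-joint arm with a two-finger parallel gripper is mounted at the origin on a cart in front of the work surface, level with it; the furniture and walls round the work are solid. World frame = base frame: x ahead of the robot, y to its left, z up, the work surface at z = 0. Lengths are in m, angles in rad, forces in N, time in s.
With the tool pointing down it reaches from about 0.4 to 0.875 m from the base axis. Payload 19.3 kg.
Tool frame: the origin (TCP) lies at the very end of the fingers, on their centre line; the grasp point (between the pads) lies 19 mm behind it; z points along the fingers, y is the line along which they close (so a half turn about z gives the same grasp; the last joint's range is limited). The gripper opens to 85 mm and grips with 20 to 120 N. Pads are 22 mm wide; open, the fingers measure 114 mm over their backs; the gripper's body (76 mm by 85 mm) begins 54 mm behind the grasp point. The pads swing forward as they close: fully open they stand 13 mm farther back than shut.
Start: joints at [1.279, 0.521, -0.036, 1.599, 0.021, 1.021, -0.113], TCP at [0.137, -0.61, 0.231] pointing down, gripper open.
Joint ranges: [-2.91, 2.91], [-0.3, 2.13], [-1.5, 1.42], [0.17, 2.43], [-1.26, 4.41], [0.16, 1.93], [-2.52, 2.52]. Speed limits (rad/s): [1.89, 1.89, 2.39, 2.39, 3.01, 3.01, 3.01].

## Interface

Orientations are given as [roll, pitch, yaw] about the fixed x, y, z axes, in that order (R = Rz(yaw) Ry(pitch) Rx(roll)).
In Python, from workcell import monitor, viewer, bot gives the robot as it stands.
- The arm moves only by the tool move_arm, never from a script. Its arguments are lists of equal length, an entry for each row: "gripper": the opening, from 0 (shut) to 1 (fully open); "linear": the shift along the tool's x, y, z in cm, a list of three; "twist": the turn about the tool's z in degrees. A call has 1 to 8 rows; each row shifts and turns the commanded pose from where the row before left it, along the tool's axes as they then stand; what a row does not reach is not made up. A row lasts 1/10 s, in which the tool goes at most 50 mm and 8.59 degrees, less where a joint would pass 70% of its speed; a pose out of reach is approached as far as the arm can. A call with a gripper value outside its range is refused whole. The fingers move at their own pace and stop on an object; "squeeze" is the grip in N (left out, the last holds). Time passes only in rows, so rows that do not move let the fingers close. It gives the time, the measured TCP pose, the force, the opening and the grip force at its end, in the units of the state.
- monitor.observe(): the state, without advancing time (a new reading comes with each control period).
- viewer.grab_frame(name): name is "scene" or "top" or "wrist"; returns a dict with "img" (384x512x3 uint8, red, green, blue), "K" (3x3 intrinsics, pixels), "eye" and "rotation" of the camera in the world. Camera axes: x right, y up, looking along -z (the intrinsics and any distortion apply to the point x, -y, -z); pixel columns grow to the right and rows downward; lengths in m; the calibration is good to about 2 mm. A picture is of the moment at which its call begins. There is no depth.
- bot.job_done(): hands the job in; it is judged then, once.
The state is a dict: "clock": time; "qpos": joint angles; "qd": joint speeds; "joint_efforts": joint torques, N m; "position": TCP position; "tool_rot": TCP orientation; "force": force on the tool from outside, world axes, zero at the start; "moment": the same for the moment, N m; "grip_width": finger opening in m; "finger_force": force on a finger pad.
Only numpy, scipy, OpenCV 4.12 (cv2) and the standard library are available. Lean on these libraries where they do the work, as an engineer would, in place of code of your own. Each camera call takes 0.05 s, during which the arm holds its last target. There are 200 camera calls.

## Working session

There is one attempt and no reset: what is moved stays moved. The work goes in short steps, Python scripts to look and compute and a tool call to move; the robot and the scene stay as the last step left them, time stands still between calls to the robot, and variables do not carry over. Pictures are saved under pics/ and viewed, at most 10 in all, crops included, and the job is handed in when it is done.

Besides the shell and the picture viewer there is one more tool, called after "Emit:" as name(argument=value, ...) on one line, values as JSON. move_arm: Moves the arm, as the interface text tells. Its arguments: {"type":"object","properties":{"gripper":{"type":"array"},"linear":{"type":"array"},"twist":{"type":"array"},"squeeze":{"type":"number"}},"required":["gripper","linear","twist"]}

```bash
mkdir -p pics; ls; python3 - <<'E'
from workcell import monitor, viewer, bot
import cv2, pickle
s=monitor.observe(); print(s)
d={}
for n in ("scene","top","wrist"):
    f=viewer.grab_frame(n); d[n]=f
    cv2.imwrite(f"pics/{n}0.png",f["img"][:,:,::-1]); print(n,f["K"],f["eye"],f["rotation"],[k for k in f])
pickle.dump(d,open("f0.pkl","wb"))
E
```

```text
pics
{'clock': 0.0, 'qpos': array([ 1.27883338,  0.52199519, -0.03633767,  1.60001384,  0.02116843,
        1.02109873, -0.11279957]), 'qd': array([ 6.25220176e-04, -1.24406892e-04,  4.67961379e-04,  1.69450795e-07,
        8.83568697e-04,  4.41019940e-05, -8.29743425e-04]), 'joint_efforts': array([-2.24570875e-03, -9.27116776e+01,  1.97837390e+00, -3.69929731e+01,
        1.76861859e-02,  8.23345792e-03, -7.50287427e-05]), 'position': array([ 0.13737096, -0.60936481,  0.23073524]), 'tool_rot': array([-3.14046207e+00,  4.92994201e-05,  2.21745920e-01]), 'force': array([ 0.29521708,  0.02163881, -0.28190621]), 'moment': array([-0.0466289 , -0.03325865,  0.0605805 ]), 'finger_force': 0.0, 'grip_width': 0.085151819431337}
scene [[424.22440691   0.         254.13936087]
 [  0.         424.22440691 192.25523762]
 [  0.           0.           1.        ]] [0.02592846 0.24387332 0.89121952] [ 0.66120078 -0.01370329 -1.98233028] ['img', 'K', 'eye', 'rotation']
top [[349.76399897   0.         263.95834332]
 [  0.         349.76399897 188.64579926]
 [  0.           0.           1.        ]] [4.38685544e-01 3.17959258e-04 1.03416628e+00] [ 0.11667629 -0.01271976 -1.5990224 ] ['img', 'K', 'eye', 'rotation']
wrist [[300.16818212   0.         260.9966483 ]
 [  0.         300.16818212 192.15496724]
 [  0.           0.           1.        ]] [ 0.20960602 -0.59336507  0.37319823] [-2.95236884e-01  8.62409107e-04 -1.34934219e+00] ['img', 'K', 'eye', 'rotation']
```

View pics/scene0.png

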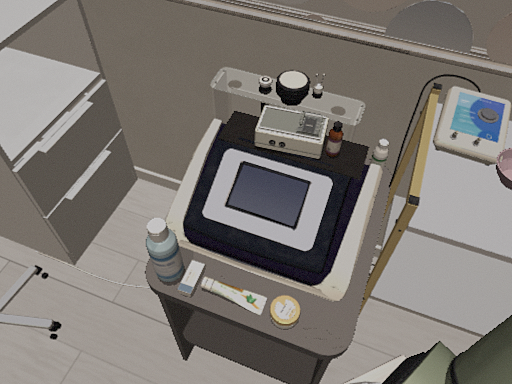

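View pics/top0.png

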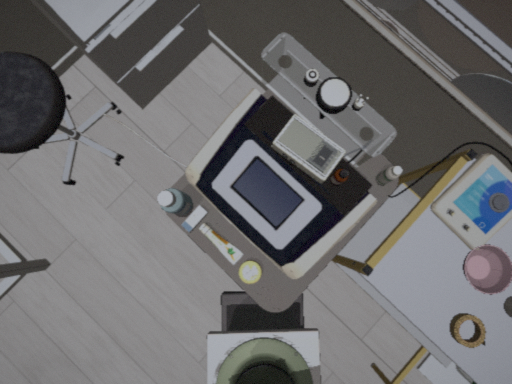

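```bash
python3 - <<'E'
import pickle,cv2,numpy as np
d=pickle.load(open("f0.pkl","rb"))
a=d["scene"]["img"][95:165,245:355]; b=d["top"]["img"][105:190,262:362]
A=cv2.resize(a,(440*800//440,int(70*800/110)),interpolation=cv2.INTER_CUBIC)
B=cv2.resize(b,(700,595),interpolation=cv2.INTER_CUBIC)
cv2.imwrite("pics/c1.png",A[:,:,::-1]);cv2.imwrite("pics/c2.png",B[:,:,::-1])
E
```

```text
(no output)
```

View pics/c2.png

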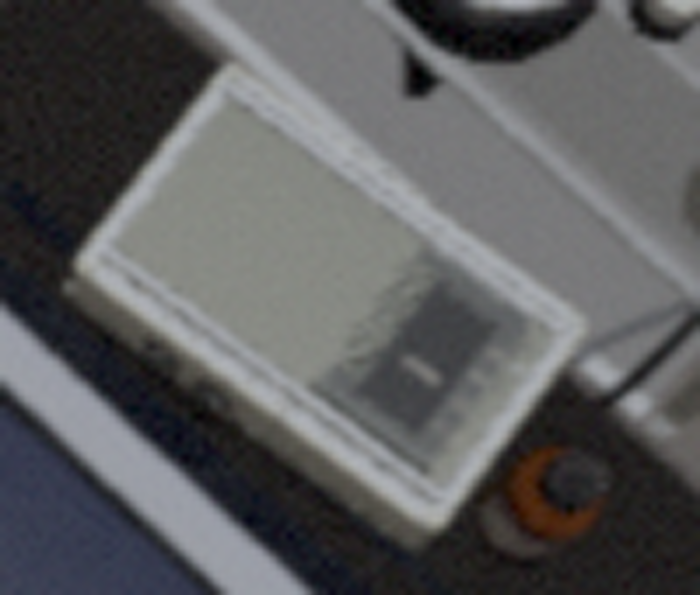

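View pics/c1.png

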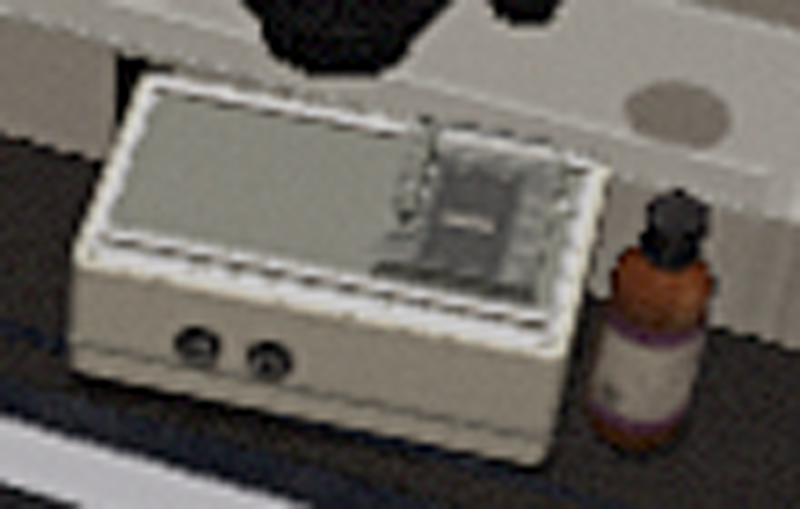

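```bash
cat >h.py <<'E'
import numpy as np
from scipy.spatial.transform import Rotation as R
from scipy.optimize import least_squares
def cam(f): return np.array(f["K"]),np.array(f["eye"]),R.from_euler("xyz",f["rotation"]).as_matrix()
def proj(f,P):
    K,e,M=cam(f); c=(np.atleast_2d(P)-e)@M; c=c*[1,-1,-1]; q=c@K.T; return q[:,:2]/q[:,2:]
def ray(f,uv):
    K,e,M=cam(f); c=np.linalg.inv(K)@[*uv,1]; return e,M@(c*[1,-1,-1])
def onz(f,uv,z):
    e,d=ray(f,uv); return e+d*(z-e[2])/d[2]
def tri(fs,uvs):
    A=np.zeros((3,3));b=np.zeros(3)
    for f,uv in zip(fs,uvs):
        e,d=ray(f,uv); d=d/np.linalg.norm(d); Q=np.eye(3)-np.outer(d,d); A+=Q;b+=Q@e
    return np.linalg.solve(A,b)
E
python3 - <<'E'
from h import *
import pickle
d=pickle.load(open("f0.pkl","rb")); T,S=d["top"],d["scene"]
t=np.array([(232,68),(588,328),(435,520),(85,262),(420,370)])/7+[262,105]-.5+.5/7
s=np.array([(150,75),(607,172),(562,348),(88,252),(468,218)])*110/800+[245,95]-.5
P=np.array([tri((T,S),(a,b)) for a,b in zip(t,s)]); print(P.round(4))
for i in range(4): print(np.linalg.norm(P[i]-P[(i+1)%4]))
for z in (.246,.25,.254):
  for f,uv in((T,t),(S,s)):
    Q=np.array([onz(f,u,z) for u in uv]);c=Q[:4].mean(0); ax=Q[0]+Q[1]-Q[2]-Q[3];ay=Q[0]+Q[3]-Q[1]-Q[2]
    print(z,c.round(4),np.degrees([np.arctan2(ax[1],ax[0]),np.arctan2(-ay[0],ay[1])]),np.linalg.norm(ax)/2,np.linalg.norm(ay)/2)
E
```

```text
[[ 0.7021 -0.0884  0.2495]
 [ 0.6127 -0.2032  0.2436]
 [ 0.5489 -0.1497  0.2474]
 [ 0.6374 -0.038   0.2491]
 [ 0.5968 -0.144   0.2595]]
0.14562345431670112
0.08331216063774717
0.14252585082018512
0.08191864974241671
0.246 [ 0.6258 -0.1197  0.246 ] [-39.40775943 -38.61588228] 0.08234758794313314 0.1441773238553537
0.246 [ 0.6266 -0.1206  0.246 ] [-38.34801707 -39.801495  ] 0.08076851085863465 0.14506815670330114
0.25 [ 0.6249 -0.1191  0.25  ] [-39.40775943 -38.61588228] 0.08192966806942413 0.14344561366829942
0.25 [ 0.6229 -0.1184  0.25  ] [-38.34801707 -39.801495  ] 0.08026779128297888 0.14416881530040251
0.254 [ 0.6239 -0.1185  0.254 ] [-39.40775943 -38.61588228] 0.08151174819571502 0.14271390348124513
0.254 [ 0.6191 -0.1161  0.254 ] [-38.34801707 -39.801495  ] 0.07976707170732321 0.14326947389750394
```

```bash
python3 - <<'E'
from h import *
import pickle
d=pickle.load(open("f0.pkl","rb")); T,S=d["top"],d["scene"]
for n,t,s in [("jar",(335,94),(293,80)),("trayL",(275,37),(220,73)),("trayR",(393,131),(361,104)),("whitecap",(396,171),(383,143)),("goldTop",(470,156),(437,90)),("goldLow",(368,270),(402,222)),("pot",(312,75),(266,79)),("bottlecap",(343,174),(337,126)),("dev",(490,200),(488,115)),("spray",(361,100),(319,82))]:
  print(n,tri((T,S),(t,s)).round(3))
E
```

```text
jar [ 0.745 -0.181  0.261]
trayL [ 0.921 -0.055  0.198]
trayR [ 0.671 -0.338  0.194]
whitecap [ 0.581 -0.363  0.131]
goldTop [ 0.593 -0.489  0.249]
goldLow [ 0.341 -0.249  0.173]
pot [ 0.801 -0.135  0.238]
bottlecap [ 0.555 -0.187  0.276]
dev [ 0.486 -0.54   0.24 ]
spray [ 0.735 -0.247  0.243]
```

Emit:
move_arm(gripper=[0, 0, 0, 0, 0, 0, 0, 0], linear=[[0, 0, -4.5], [0, 0, -4.5], [0, 0, -4.5], [0, 0, -3.5], [0, 0, 0], [0, 0, 0], [0, 0, 0], [0, 0, 0]], twist=[0, 0, 0, 0, -8, -8, -8, -8])

```text
clock: 0.95
position: [0.1375, -0.6096, 0.4011]
tool_rot: [-3.141, -0.0, 0.786]
force: [0.4, -0.7, 0.2]
grip_width: -0.0002
finger_force: 0.0
```

Emit:
move_arm(gripper=[0, 0, 0, 0, 0, 0, 0, 0], linear=[[0, 0, 0], [4, 0.5, 0], [4, 0.5, 0], [4, 0.5, 0], [4, 0.5, 0], [4, 0.5, 0], [4, 0.5, 0], [4, 0.5, 0]], twist=[-6, 0, 0, 0, 0, 0, 0, 0])

```text
clock: 1.75
position: [0.3427, -0.4138, 0.4013]
tool_rot: [-3.141, 0.0, 0.885]
force: [0.5, -0.7, -0.8]
grip_width: 0.0002
finger_force: 0.0
```

Emit:
move_arm(gripper=[0, 0, 0, 0, 0, 0, 0, 0], linear=[[4.6, 0.4, 0], [4.6, 0.4, 0], [4.6, 0.4, 0], [4.6, 0.4, 0], [4.6, 0.4, 0], [4.6, 0.4, 0], [4.6, 0.4, 0], [4.6, 0.4, 0]], twist=[0, 0, 0, 0, 0, 0, 0, 0])

```text
clock: 2.55
position: [0.6007, -0.1492, 0.4012]
tool_rot: [-3.141, 0.0, 0.885]
force: [1.2, -0.7, 0.3]
grip_width: -0.0001
finger_force: 0.0
```

Emit:
move_arm(gripper=[0, 0, 0], linear=[[0, 0, 0], [0, 0, 0], [0, 0, 0]], twist=[0, 0, 0])

```text
clock: 2.85
position: [0.5992, -0.1516, 0.4012]
tool_rot: [-3.142, 0.001, 0.884]
force: [-0.0, -1.0, -0.6]
grip_width: -0.0001
finger_force: 0.0
```

```bash
python3 - <<'E'
from workcell import monitor, viewer
import cv2, pickle
f=viewer.grab_frame("wrist"); pickle.dump(f,open("w1.pkl","wb")); s=monitor.observe(); print(s["position"],s["tool_rot"],s["clock"],f["eye"],f["rotation"])
cv2.imwrite("pics/w1.png",cv2.resize(f["img"],(768,576),interpolation=cv2.INTER_CUBIC)[:,:,::-1])
E
```

```text
[ 0.59909247 -0.15188427  0.40140714] [3.14131680e+00 5.67488952e-04 8.83270028e-01] 2.9 [ 0.6461963  -0.0944746   0.54354566] [-2.95761561e-01  4.54290433e-04 -6.87312437e-01]
```

View pics/w1.png

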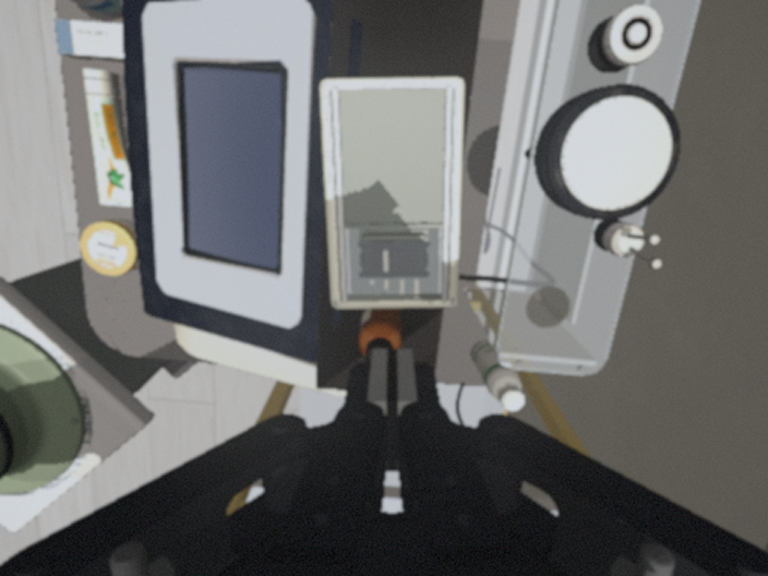

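```bash
python3 - <<'E'
from h import *
import pickle,cv2
f=pickle.load(open("w1.pkl","rb"))
q=(np.array([(465,77),(456,305),(331,307),(321,80),(387,262)])+.5)/1.5-.5
for z in (.247,.25):
    Q=np.array([onz(f,u,z) for u in q]);c=Q[:4].mean(0); ax=Q[0]+Q[1]-Q[2]-Q[3];ay=Q[0]+Q[3]-Q[1]-Q[2]
    print(z,c.round(4),np.degrees([np.arctan2(ax[1],ax[0]),np.arctan2(-ay[0],ay[1])]),np.linalg.norm(ax)/2,np.linalg.norm(ay)/2)
c=f["img"][145:210,212:312]; cv2.imwrite("pics/w1c.png",cv2.resize(c,(800,520),interpolation=cv2.INTER_CUBIC)[:,:,::-1])
E
```

```text
0.247 [ 0.6274 -0.1186  0.247 ] [-38.34638913 -39.1925296 ] 0.08696621263074929 0.1450940703479212
0.25 [ 0.6276 -0.1184  0.25  ] [-38.34638913 -39.1925296 ] 0.08608642015757595 0.1436262282155269
```

View pics/w1c.png

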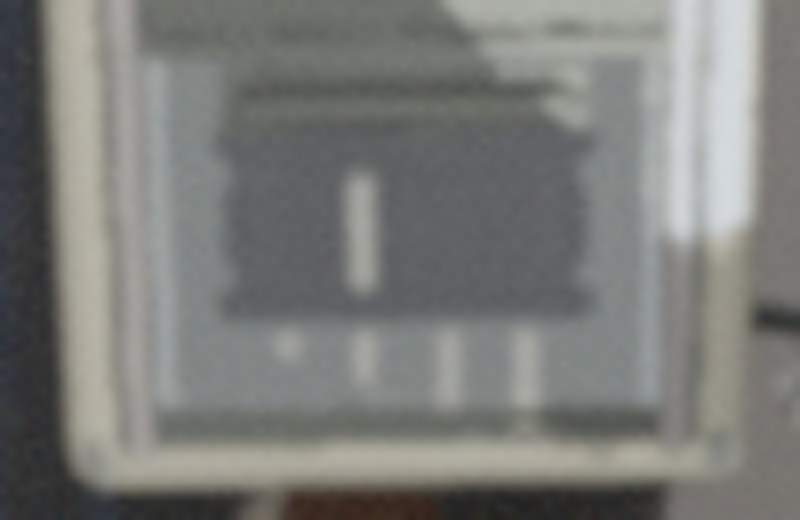

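```bash
cat >>h.py <<'E'
yaw=np.radians(-38.9); ex=np.array([np.cos(yaw),np.sin(yaw)]); ey=np.array([-ex[1],ex[0]])
def stim(p,c): r=np.array(p)[:2]-c; return r@ex*1e3,r@ey*1e3
E
python3 - <<'E'
from h import *
import pickle
f=pickle.load(open("w1.pkl","rb"));c=np.array([.626,-.119])
g=lambda u,v:(212+(u+.5)/8-.5,145+(v+.5)/8-.5)
for n,p,z in [("m1",(288,345),.248),("m2",(365,335),.248),("m3",(450,335),.248),("m4",(528,335),.248),("line",(361,230),.255),("L wheel",(225,230),.25),("rt wheel",(592,230),.25),("ridgetop",(407,92),.27),("ridgefoot",(407,125),.2605),("rim front",(62,230),.248),("rim back",(755,230),.248)]:
  print(n,np.round(stim(onz(f,g(*p),z),c),1))
from workcell import monitor
s=monitor.observe();print(stim(s["position"],c),s["position"])
E
```

```text
m1 [-14.3 -53.4]
m2 [ -4.4 -52.1]
m3 [  6.5 -52.2]
m4 [ 16.4 -52.3]
line [ -4.6 -36.7]
L wheel [-21.8 -37.7]
rt wheel [ 24.2 -38.1]
ridgetop [  1.1 -16.9]
ridgefoot [  1.1 -22.6]
rim front [-42.5 -38. ]
rim back [ 45.  -38.8]
(np.float64(-0.29049014531785483), np.float64(-42.48889213444194)) [ 0.59909247 -0.15188427  0.40140714]
```

Emit:
move_arm(gripper=[0, 0, 0, 0, 0, 0, 0, 0], linear=[[-0.1, 0.1, 3], [0, 0, 3], [0, 0, 3], [0, 0, 2], [0, 0, 1], [0, 0, 0.8], [0, 0, 0], [0, 0, 0]], twist=[0, 0, 0, 0, 0, 0, 0, 0])

```text
clock: 3.7
position: [0.6001, -0.1523, 0.2742]
tool_rot: [3.141, -0.0, 0.885]
force: [-0.8, -0.1, 0.3]
grip_width: -0.0001
finger_force: 0.0
```

```bash
python3 - <<'E'
from h import *
from workcell import monitor
s=monitor.observe();print(stim(s["position"],[.6268,-.1196]),s["position"],s["force"],s["tool_rot"])
E
```

```text
(np.float64(-0.2419952606525442), np.float64(-42.19276251504058)) [ 0.60011617 -0.15228426  0.27419442] [-0.79813426 -0.1280655   0.30457036] [ 3.14060758e+00 -4.81755769e-04  8.84594304e-01]
```

Touch down on the plate gently to get its height.

Emit:
move_arm(gripper=[0, 0, 0, 0, 0], linear=[[0, 0, 0.4], [0, 0, 0.2], [0, 0, 0.2], [0, 0, 0.1], [0, 0, 0]], twist=[0, 0, 0, 0, 0])

```text
clock: 4.2
position: [0.5998, -0.152, 0.2642]
tool_rot: [-3.141, 0.0, 0.885]
force: [-0.3, -0.4, 0.1]
grip_width: 0.0
finger_force: 0.0
```

Emit:
move_arm(gripper=[0, 0, 0], linear=[[0, 0, 0.2], [0, 0, 0.1], [0, 0, 0]], twist=[0, 0, 0])

```text
clock: 4.5
position: [0.5998, -0.152, 0.2612]
tool_rot: [-3.141, 0.0, 0.885]
force: [0.4, 0.6, 0.6]
grip_width: -0.0001
finger_force: 0.0
```

Emit:
move_arm(gripper=[0, 0, 0], linear=[[0, 0, 0.1], [0, 0, 0], [0, 0, 0]], twist=[0, 0, 0])

```text
clock: 4.8
position: [0.5998, -0.152, 0.2603]
tool_rot: [-3.142, -0.0, 0.885]
force: [0.2, -0.5, 0.6]
grip_width: 0.0
finger_force: 0.0
```

Emit:
move_arm(gripper=[0, 0, 0], linear=[[0, 0, 0.1], [0, 0, 0], [0, 0, 0]], twist=[0, 0, 0])

```text
clock: 5.1
position: [0.5998, -0.1521, 0.2593]
tool_rot: [-3.142, -0.0, 0.885]
force: [-0.9, -0.1, -1.3]
grip_width: 0.0001
finger_force: 0.0
```

Emit:
move_arm(gripper=[0, 0, 0], linear=[[0, 0, 0.1], [0, 0, 0], [0, 0, 0]], twist=[0, 0, 0])

```text
clock: 5.4
position: [0.6, -0.152, 0.2586]
tool_rot: [3.141, -0.0, 0.885]
force: [-0.9, 0.7, 5.6]
grip_width: -0.0002
finger_force: 2.5
```

```bash
python3 - <<'E'
from workcell import monitor
s=monitor.observe();print(s["position"],s["force"],s["moment"])
E
```

```text
[ 0.5999891  -0.1519949   0.25860114] [-0.93338468  0.7231232   5.58005968] [0.05895241 0.19191865 0.00109282]
```

Emit:
move_arm(gripper=[0, 0, 0, 0, 0, 0, 0, 0], linear=[[0, 0, -0.4], [0.4, 0, 0], [0.4, 0, 0], [0.4, 0, 0], [0.5, 0, 0], [0.5, 0, 0], [0.5, 0, 0], [0.5, 0, 0]], twist=[0, 0, 0, 0, 0, 0, 0, 0])

```text
clock: 6.2
position: [0.6203, -0.1268, 0.2622]
tool_rot: [-3.141, 0.0, 0.885]
force: [-1.6, -1.1, -0.5]
grip_width: 0.0005
finger_force: 0.5
```

Emit:
move_arm(gripper=[0, 0, 0, 0, 0, 0, 0], linear=[[0.5, 0, 0], [0.5, 0, 0], [0.5, 0, 0], [0.5, 0, 0], [0.5, 0, 0], [0.5, 0, 0], [0, 0, 0]], twist=[0, 0, 0, 0, 0, 0, 0])

```text
clock: 6.9
position: [0.6396, -0.1033, 0.2623]
tool_rot: [3.141, -0.001, 0.886]
force: [-0.5, -0.0, -0.1]
grip_width: 0.0002
finger_force: 0.0
```

```bash
python3 - <<'E'
from h import *
from workcell import monitor,viewer
import pickle,cv2
s=monitor.observe();print(stim(s["position"],[.6268,-.1196]),s["position"],s["force"],s["clock"])
f=viewer.grab_frame("wrist"); pickle.dump(f,open("w2.pkl","wb"))
cv2.imwrite("pics/w2.png",cv2.resize(f["img"][60:384,150:400],(617,800*0+600*1),interpolation=cv2.INTER_CUBIC)[:,:,::-1])
E
```

```text
(np.float64(-0.2975040499483783), np.float64(20.75981024544277)) [ 0.63960486 -0.103257    0.26230695] [-0.50226636 -0.02836227 -0.07423169] 6.9
```

View pics/w2.png

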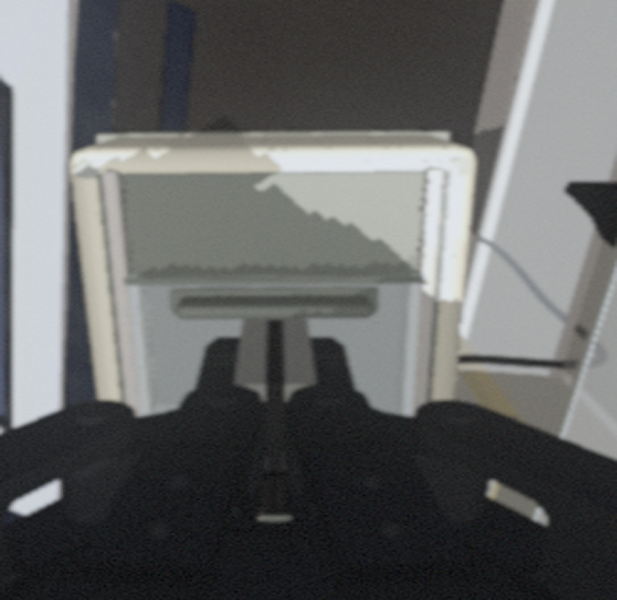

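Emit:
move_arm(gripper=[0, 0, 0, 0], linear=[[0.3, 0, 0], [0.2, 0, 0], [0.1, 0, 0], [0, 0, 0]], twist=[0, 0, 0, 0])

```text
clock: 7.35
position: [0.643, -0.0993, 0.2623]
tool_rot: [3.142, -0.0, 0.885]
force: [0.3, -0.1, 0.7]
grip_width: -0.0002
finger_force: 0.0
```

Emit:
move_arm(gripper=[0, 0], linear=[[0.1, 0, 0], [0, 0, 0]], twist=[0, 0])

```text
clock: 7.55
position: [0.6436, -0.0986, 0.2623]
tool_rot: [3.142, -0.0, 0.885]
force: [-0.5, 1.0, 0.1]
grip_width: 0.0
finger_force: 0.2
```

Emit:
move_arm(gripper=[0, 0], linear=[[0.1, 0, 0], [0, 0, 0]], twist=[0, 0])

```text
clock: 7.75
position: [0.6442, -0.0978, 0.2623]
tool_rot: [3.142, -0.0, 0.885]
force: [-0.2, -1.3, -0.2]
grip_width: -0.0002
finger_force: 0.2
```

Emit:
move_arm(gripper=[0, 0, 0], linear=[[0.1, 0, 0], [0, 0, 0], [0, 0, 0]], twist=[0, 0, 0])

```text
clock: 8.05
position: [0.6447, -0.0972, 0.2623]
tool_rot: [-3.142, 0.0, 0.885]
force: [-1.2, -1.2, 1.1]
grip_width: 0.0002
finger_force: 1.0
```

Emit:
move_arm(gripper=[0, 0, 0, 0, 0, 0, 0, 0], linear=[[-0.3, 0, 0], [0, 0, -1.5], [0, 0, -1.5], [-1.9, -0.2, 0], [-1.9, -0.2, 0], [-1.9, -0.2, 0], [-0.6, 0, 0], [0, 0, 0]], twist=[0, 0, 0, 0, 0, 0, 0, 0])

```text
clock: 8.85
position: [0.5982, -0.1452, 0.2931]
tool_rot: [3.141, -0.0, 0.884]
force: [0.4, -0.2, -0.3]
grip_width: -0.0001
finger_force: 0.0
```

```bash
python3 - <<'E'
from h import *
from workcell import monitor,viewer
import pickle,cv2
s=monitor.observe();print(stim(s["position"],[.6268,-.1196]),s["position"],s["force"],s["clock"])
f=viewer.grab_frame("wrist"); pickle.dump(f,open("w3.pkl","wb"))
cv2.imwrite("pics/w3.png",cv2.resize(f["img"][60:324,120:420],(681,600),interpolation=cv2.INTER_CUBIC)[:,:,::-1])
E
```

```text
(np.float64(-6.178137123445609), np.float64(-37.90223379194806)) [ 0.5981907  -0.14521751  0.29306557] [ 0.40702113 -0.20182618 -0.27807705] 8.85
```

View pics/w3.png

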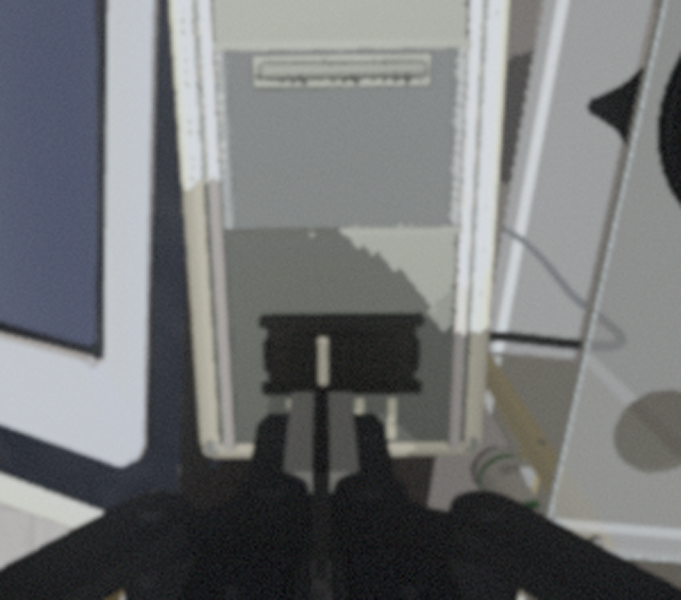

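```bash
python3 - <<'E'
from h import *
import pickle
f=pickle.load(open("w3.pkl","rb"));c=np.array([.6268,-.1196])
g=lambda u,v:(120+u*300/681,60+v*264/600)
for p,z in [((343,68),.2683),((343,86),.2588),((343,228),.2588),((323,360),.2533),((341,360),.2533),((263,355),.25),((420,355),.25)]: print(p,np.round(stim(onz(f,g(*p),z),c),1))
E
```

```text
(343, 68) [-0.1 41.5]
(343, 86) [ 0.2 37.6]
(343, 228) [0.2 2.1]
(323, 360) [ -5.3 -37.3]
(341, 360) [ -0.1 -37.3]
(263, 355) [-22.8 -36.9]
(420, 355) [ 23.  -37.3]
```

Emit:
move_arm(gripper=[0, 0, 0, 0, 0, 0, 0, 0], linear=[[0, 0.1, 1.5], [0, 0, 1.5], [0, 0, 0.5], [0, 0, 0.2], [0, 0, 0.2], [0, 0, 0], [0, 0, 0], [0, 0, 0]], twist=[0, 0, 0, 0, 0, 0, 0, 0])

```text
clock: 9.7
position: [0.5993, -0.145, 0.2536]
tool_rot: [3.141, -0.0, 0.885]
force: [-0.2, -0.8, 0.0]
grip_width: 0.0003
finger_force: 0.0
```

Emit:
move_arm(gripper=[0, 0, 0], linear=[[0, 0, 0.1], [0, 0, 0], [0, 0, 0]], twist=[0, 0, 0])

```text
clock: 10.0
position: [0.5995, -0.1451, 0.253]
tool_rot: [3.14, -0.001, 0.885]
force: [-0.7, -1.4, 5.7]
grip_width: 0.0002
finger_force: 3.1
```

Emit:
move_arm(gripper=[0, 0, 0, 0], linear=[[0, 0.1, 0], [0, 0.1, 0], [0, 0.1, 0], [0, 0, 0]], twist=[0, 0, 0, 0])

```text
clock: 10.4
position: [0.6018, -0.147, 0.253]
tool_rot: [3.141, -0.0, 0.885]
force: [-0.4, 1.2, 6.7]
grip_width: 0.0004
finger_force: 3.5
```

Emit:
move_arm(gripper=[0, 0, 0, 0, 0, 0, 0], linear=[[0, 0.1, 0], [0, 0.1, 0], [0, 0.1, 0], [0, 0.1, 0], [0, 0.1, 0], [0, 0.1, 0], [0, 0, 0]], twist=[0, 0, 0, 0, 0, 0, 0])

```text
clock: 11.1
position: [0.6067, -0.1509, 0.253]
tool_rot: [3.14, -0.001, 0.885]
force: [1.0, -0.5, 5.1]
grip_width: 0.0
finger_force: 2.9
```

Emit:
move_arm(gripper=[0, 0, 0, 0, 0, 0], linear=[[0, 0, -0.5], [0, 0, -1], [0, 0, -1.5], [0, 0, -1], [0, 0, 0], [0, 0, 0]], twist=[0, 0, 0, 0, 0, 0])

```text
clock: 11.7
position: [0.606, -0.1507, 0.2922]
tool_rot: [-3.142, 0.0, 0.885]
force: [-0.4, 0.5, -0.2]
grip_width: 0.0001
finger_force: 0.0
```

```bash
python3 - <<'E'
from h import *
from workcell import monitor,viewer
import pickle,cv2
s=monitor.observe();print(stim(s["position"],[.6268,-.1196]),s["position"],s["force"],s["clock"])
f=viewer.grab_frame("wrist"); pickle.dump(f,open("w4.pkl","wb"))
cv2.imwrite("pics/w4.png",cv2.resize(f["img"][60:324,120:420],(681,600),interpolation=cv2.INTER_CUBIC)[:,:,::-1])
E
```

```text
(np.float64(3.332575097753405), np.float64(-37.25880637633364)) [ 0.6059964  -0.15068914  0.29219651] [-0.35439759  0.49150734 -0.22426527] 11.7
```

View pics/w4.png

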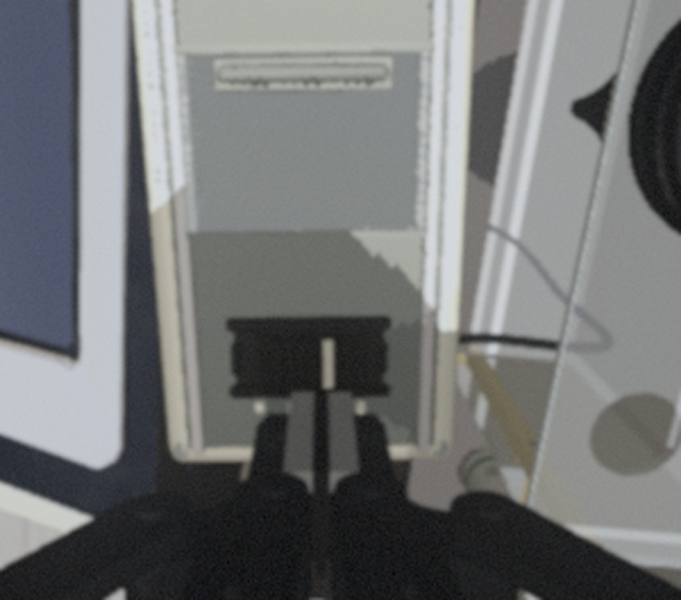

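Emit:
move_arm(gripper=[0, 0, 0, 0, 0, 0, 0, 0], linear=[[2.5, -0.3, 0], [2.5, 0, 0], [2.5, 0, 0], [2.4, 0, 0], [0, 0, 0], [0, 0, 1.5], [0, 0, 1.4], [0, 0, 0]], twist=[0, 0, 0, 0, 0, 0, 0, 0])

```text
clock: 12.55
position: [0.665, -0.0732, 0.2604]
tool_rot: [-3.139, 0.003, 0.884]
force: [-0.0, -0.3, -0.5]
grip_width: 0.0001
finger_force: 0.0
```

```bash
python3 - <<'E'
from h import *
from workcell import monitor
s=monitor.observe();print(stim(s["position"],[.6268,-.1196]),s["position"],s["force"],s["clock"])
E
```

```text
(np.float64(0.5775752958730136), np.float64(60.091706043759224)) [ 0.66498487 -0.07319674  0.26035247] [-0.02299997 -0.28960406 -0.52840375] 12.55
```

Emit:
move_arm(gripper=[0, 0, 0, 0, 0, 0, 0, 0], linear=[[0, 0, 0], [-0.4, 0, 0], [-0.4, 0, 0], [-0.4, 0, 0], [-0.5, 0, 0], [-0.5, 0, 0], [-0.5, 0, 0], [-0.5, 0, 0]], twist=[0, 0, 0, 0, 0, 0, 0, 0])

```text
clock: 13.35
position: [0.6459, -0.0974, 0.2634]
tool_rot: [3.141, -0.0, 0.885]
force: [1.4, 0.3, 0.9]
grip_width: -0.0002
finger_force: 0.5
```

Emit:
move_arm(gripper=[0, 0, 0, 0, 0, 0, 0, 0], linear=[[-0.5, 0, 0], [-0.5, 0, 0], [-0.5, 0, 0], [-0.5, 0, 0], [-0.5, 0, 0], [-0.4, 0, 0], [0, 0, 0], [0, 0, 0]], twist=[0, 0, 0, 0, 0, 0, 0, 0])

```text
clock: 14.15
position: [0.6278, -0.1194, 0.2633]
tool_rot: [-3.141, 0.0, 0.885]
force: [-0.6, 0.4, 0.0]
grip_width: 0.0004
finger_force: 0.0
```

```bash
python3 - <<'E'
from h import *
from workcell import monitor
s=monitor.observe();print(stim(s["position"],[.6268,-.1196]),s["position"],s["force"],s["clock"])
E
```

```text
(np.float64(0.6354624496220083), np.float64(0.7294459341561228)) [ 0.62775261 -0.11943136  0.26329649] [-0.64744981  0.37083706  0.03364905] 14.15
```

Emit:
move_arm(gripper=[0, 0, 0, 0, 0], linear=[[-0.4, 0, 0], [-0.2, 0, 0], [-0.1, 0, 0], [-0.1, 0, 0], [0, 0, 0]], twist=[0, 0, 0, 0, 0])

```text
clock: 14.65
position: [0.6227, -0.1257, 0.2633]
tool_rot: [-3.142, 0.0, 0.885]
force: [-0.3, 0.8, 0.4]
grip_width: 0.0001
finger_force: 0.0
```

Emit:
move_arm(gripper=[0, 0, 0], linear=[[-0.1, 0, 0], [0, 0, 0], [0, 0, 0]], twist=[0, 0, 0])

```text
clock: 14.95
position: [0.6225, -0.1259, 0.2634]
tool_rot: [3.141, -0.001, 0.885]
force: [3.7, 4.2, -0.1]
grip_width: -0.0001
finger_force: 2.7
```

Emit:
move_arm(gripper=[0, 0, 0], linear=[[-0.1, 0, 0], [0, 0, 0], [0, 0, 0]], twist=[0, 0, 0])

```text
clock: 15.25
position: [0.6218, -0.1266, 0.2634]
tool_rot: [3.141, -0.001, 0.885]
force: [3.9, 4.0, -1.0]
grip_width: 0.0002
finger_force: 2.9
```

Emit:
move_arm(gripper=[0, 0, 0, 0, 0, 0, 0, 0], linear=[[0.5, 0, 0], [0.3, 0, 0], [0, 0, -2], [0, 0, -4], [0, 0, -4], [-3, 0, -3], [-3, 0, 0], [0, 0, 0]], twist=[0, 0, 0, 0, 0, 0, 0, 0])

```text
clock: 16.05
position: [0.5869, -0.1711, 0.3944]
tool_rot: [3.139, 0.002, 0.88]
force: [0.1, -0.5, -0.8]
grip_width: -0.0001
finger_force: 0.0
```

```bash
python3 - <<'E'
from h import *
from workcell import monitor,viewer
import pickle,cv2
s=monitor.observe();print(stim(s["position"],[.6268,-.1196]),s["position"],s["force"],s["clock"])
f=viewer.grab_frame("wrist"); pickle.dump(f,open("w5.pkl","wb"))
cv2.imwrite("pics/w5.png",cv2.resize(f["img"][80:250,180:350],(600,600),interpolation=cv2.INTER_CUBIC)[:,:,::-1])
E
```

```text
(np.float64(1.3050653891098378), np.float64(-65.17216017569206)) [ 0.58688995 -0.17113932  0.39443721] [ 0.09682669 -0.51448388 -0.78690018] 16.05
```

View pics/w5.png

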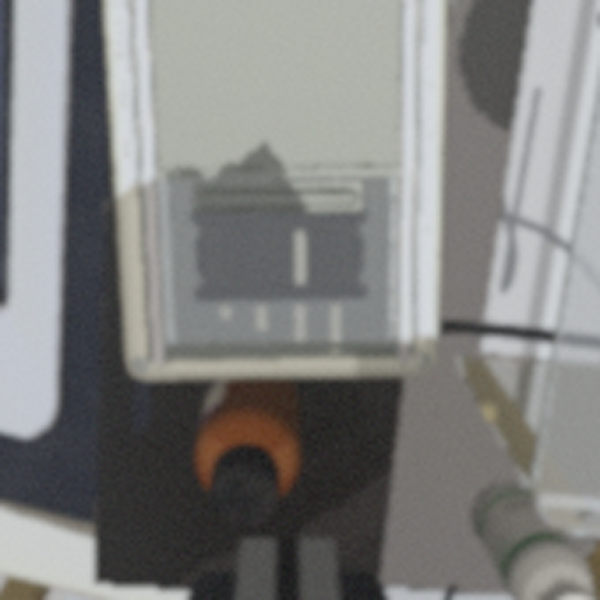

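The line at (300,258) is level with the third mark at (300,320). The guard is shut over the wheel, and the stimulator and the bottle are undisturbed.

```bash
python3 -c "
from workcell import bot
print(bot.job_done())"
```

```text
the job is handed in; nothing more can be done
None
```

The stimulator is set to its third level: one click from the second mark, seen in line with the third mark afterwards. The guard is shut to its stop over the wheel, and I handed the job in at about 16 s. The hand-in returned no verdict.

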